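# Load the tube block and draw the reader boom out to the set mark

### The job

Set the orange tube block flat and square in the reader's pocket, without dropping it, and let go. Then push the reader's red lock button fully down and draw the boom out by its blue knob until the red pointer stands at the yellow clip on the scale. A spring pulls the boom back, so finish while still holding it at the mark; leave the rest of the bench as it is.

Things in the scene. Friction and masses are not known exactly. Their poses are not given: they have to be found in the camera images.
- tube_block: loose orange tube block, 84 (x) x 60 (y) x 38 mm (z), about 0.25 kg, with closed white tubes standing 8 mm above its top, 5 mm or more inside its edges. Origin: centre of its underside; z up. Its ends are alike: either way round is right. Take it across the 60 mm width, fingertips about 20 mm above its underside so that they clear the pocket's rim.
- station: the reader, fixed, green base plate 8 mm thick, yaw varies. Origin on the bench surface. In its frame (mm): pocket at (-50, 0); boom runs along y at x = 60 and extends to +y; fixed grey outer tube x 43 to 77, y -317 to -135, z 61 to 89; scale: white ledge with black ticks every 5, x 96 to 112, y -130 to 60, top at z = 68.
- pocket (a point): centre of the pocket's floor, 8 mm above the bench, axes parallel to the reader's. The pocket is 89 mm along x by 65 mm along y (2.5 mm clearance all round for the block), walls 8 mm high, then sloping lead-ins outward to 14 to 15 mm above the floor; rim about 10 mm wide outside the opening. The block's long side goes along x.
- lock_button (a joint): travel of the red lock button in m: 0 up (boom locked stowed), 0.008 fully down (boom free, from about 0.0055 on). It slides straight down at about 3 N and stays where it is left.
- button_top (a point): centre of the top face of the red lock button (24 mm diameter, on the outer tube at (60, -175) mm in the reader's frame, 107 mm above the bench when up; 12 mm proud of its black collar of 36 mm diameter). Moves with the button.
- boom: the sliding boom: inner tube, blue knob, red pointer, grey reader bar (22 mm wide in y, z 65 to 85 mm, reaching 161 mm from the knob to -x, passing over the pocket). Axes as the reader's. Origin: bench level under the knob, in the reader's frame at (60, -110 + extension, 0) mm. Extension 0 stowed, stop at 150 mm. Its spring pulls it back with 3 N stowed, about 5 N at the mark.
- knob_grip (a point): grip point of the blue knob on the boom: square post 24 x 24 mm, sides along x and y, from 87 to 131 mm above the bench; this point is on its axis at 112 mm.
- pointer_tip (a point): end of the red pointer on the boom, 3 mm wide, 46 mm to +x of the knob's axis, 81 mm above the bench; it passes over the scale ledge and the clip.
- mark_clip: yellow clip on the scale ledge, 10 mm wide along y: the set mark. Origin: centre of its width, on the ledge's top (68 mm above the bench); its axes are parallel to the reader's. Fixed during a run; it stands 85 to 135 mm of extension from the stowed pointer.
- blue_rack: bystander: blue tube rack, 100 x 65 x 53 mm. Origin under its centre.
- yellow_rack: bystander: yellow tube rack, 120 x 60 x 58 mm. Origin under its centre.
- orange_bottle: bystander: clear bottle with orange cap, 64 mm diameter, 130 mm high. Origin under its centre.
- blue_bottle: bystander: clear bottle with blue cap, 72 mm diameter, 150 mm high. Origin under its centre.
- amber_jar: bystander: amber jar with black lid, 56 mm diameter, 70 mm high. Origin under its centre.
- red_tray: bystander: low red open tray, 140 x 100 x 35 mm. Origin under its centre.
- pen_cup: bystander: grey plastic cup, 64 mm diameter, 85 mm high. Origin under its centre.
Not all that is in view belongs to the job. Leave any green look-alike of the tube_block alone.

How it is judged:
By the outcome, as a careful person would: the job done as asked, in the order asked, and still so for the second after the job is handed in, while the arm keeps its last pose, push and grip.
It also fails if it takes over 64 s, if anything falls off the work surface, if the arm or the gripper's body presses on something with over 40 N, if the wrist force passes 120 N, or if a joint passes its speed limit or range.

### The arm

A 6-joint arm with a two-finger parallel gripper is mounted at the origin on the work surface. World frame = base frame: x ahead of the robot, y to its left, z up, the work surface at z = 0. Lengths are in mm, angles in rad, forces in N, time in s.
With the tool pointing down it reaches from about 275 to 1000 mm from the base axis. Payload 8.4 kg.
Tool frame: the origin (TCP) lies between the finger pads; the fingertips stand 25 mm ahead of it and the grasp point (between the pads) lies 6 mm ahead of it; z points along the fingers, y is the direction in which the jaws open and shut (so a half turn about z gives the same grasp; the last joint's range is limited). The gripper opens to 85 mm and grips with 20 to 120 N. Pads are 22 mm wide; open, the fingers measure 114 mm over their backs; the gripper's body (76 mm by 85 mm) begins 54 mm behind the grasp point. The pads swing forward as they close: fully open they stand 13 mm farther back than shut.
Start: joints at [-1.331, 0.353, 1.633, -0, 1.155, -0.002], TCP at [149.655, -606.821, 256.281] pointing down, gripper open.
Joint ranges: [-2.63, 2.63], [-0.92, 2.1], [0.06, 2.66], [-1.3, 4.44], [0, 2.69], [-3.02, 3.02]. Speed limits (rad/s): [2.22, 2.22, 2.79, 3.14, 3.14, 3.14].

### API

Orientations are given as [roll, pitch, yaw] about the fixed x, y, z axes, in that order (R = Rz(yaw) Ry(pitch) Rx(roll)).
In Python, from rig import r gives the robot as it stands. The module is installed in compiled form; this text tells all that it offers.
- The arm moves only by the tool move_arm, never from a script. Its arguments are lists of equal length, an entry for each row: "slide": the shift along the world's x, y, z in cm, a list of three; "angular": the turn, a rotation vector about the world's x, y, z in rad, a list of three; "hand": the opening, from -1 (shut) to 1 (fully open). A call has 1 to 20 rows; each row is the pose to reach, as a shift and turn from the pose commanded when the call began; what a row does not reach only later rows make up. A row lasts 1/8 s, in which the tool goes at most 62.5 mm and 10.7 degrees, less where a joint would pass 70% of its speed; a pose out of reach is approached as far as the arm can. A call with a gripper value outside its range is refused whole. The fingers move at their own pace and stop on an object; "force" is the grip in N (left out, the last holds). Time passes only in rows, so rows that repeat a pose let the fingers close. It gives the time, the measured TCP pose, the force and the opening at its end, in the units of the state.
- r.sense(): the state, without advancing time (a new reading comes with each control period).
- r.grab_frame(name): name is "scene" or "top" or "wrist"; returns a dict with "pixels" (420x560x3 uint8, red, green, blue), "range_z" (420x560 float32, mm along the optical axis (not along the pixel's ray), 0 where there is no reading), "mtx" (3x3 intrinsics, pixels), "k1" (the pictures are not rectified: a ray, as slopes to the right and down, at radius r is drawn at 1 + k1 r^2 times it, then the intrinsics apply), "rvec" (rotation vector, rad) and "tvec" (3), from world to camera coordinates, as OpenCV has them. Camera axes: x right, y down, z forward; pixel columns grow to the right and rows downward; lengths in mm; the calibration is good to about 2 mm. A picture is of the moment at which its call begins.
- r.sign_off(): hands the job in, once; it reports no verdict.
The state is a dict: "clock": time; "qpos": joint angles; "qvel": joint speeds; "joint_efforts": joint torques, N m; "eef_pos": TCP position; "tcp_rot": TCP orientation; "contact_force": force on the tool from outside, world axes, zero at the start; "wrist_torque": the same for the moment, N m; "opening": opening from 0.0 (shut) to 1.0 (fully open).
Only numpy, scipy, OpenCV 4.12 (cv2) and the standard library are available. Lean on these libraries where they do the work, as an engineer would, in place of code of your own. Each camera call takes 0.05 s, during which the arm holds its last target. There are 200 camera calls.

## Working session

There is one attempt and no reset: what is moved stays moved. The work goes in short steps, Python scripts to look and compute and a tool call to move; the robot and the scene stay as the last step left them, time stands still between calls to the robot, and variables do not carry over. Pictures are saved under pics/ and viewed, and the job is handed in when it is done.

Besides the shell and the picture viewer there is one more tool, called after ">>>" as name(argument=value, ...) on one line, values as JSON. move_arm: Moves the arm, as the interface text tells. Its arguments: {"type":"object","properties":{"slide":{"type":"array"},"angular":{"type":"array"},"hand":{"type":"array"},"force":{"type":"number"}},"required":["slide","angular","hand"]}

```bash
mkdir -p pics; cat > h.py <<'E'
import numpy as np, cv2
from rig import r
def grab(n):
    f=r.grab_frame(n); return f
def save(f,name,crop=None,scale=1):
    im=f["pixels"][...,::-1]
    if crop: x0,y0,x1,y1=crop; im=im[y0:y1,x0:x1]
    cv2.imwrite("pics/"+name,cv2.resize(im,None,fx=scale,fy=scale,interpolation=cv2.INTER_CUBIC))
def ray(f,uv):
    uv=np.atleast_2d(np.float64(uv)); K=f["mtx"]
    d=(uv-[K[0,2],K[1,2]])/[K[0,0],K[1,1]]; s=d.copy()
    for _ in range(20): s=d/(1+f["k1"]*(s**2).sum(1,keepdims=True))
    R=cv2.Rodrigues(np.float64(f["rvec"]))[0]; t=np.float64(f["tvec"]).ravel()
    return -R.T@t, np.c_[s,np.ones(len(s))]@R, s
def onplane(f,uv,z):
    c,d,_=ray(f,uv); return c+d*((z-c[2])/d[:,2])[:,None]
def pts(f):  # world xyz per pixel by depth
    v,u=np.mgrid[0:420,0:560]; c,d,_=ray(f,np.c_[u.ravel(),v.ravel()])
    return (c+d*f["range_z"].reshape(-1,1)).reshape(420,560,3)
def proj(f,p):
    R=cv2.Rodrigues(np.float64(f["rvec"]))[0]; t=np.float64(f["tvec"]).ravel()
    c=np.atleast_2d(p)@R.T+t; s=c[:,:2]/c[:,2:]; s=s*(1+f["k1"]*(s**2).sum(1,keepdims=True))
    return s*[f["mtx"][0,0],f["mtx"][1,1]]+[f["mtx"][0,2],f["mtx"][1,2]]
E
python3 - <<'E'
from h import *
for n in("scene","top"):
    f=grab(n); save(f,n+"0.png",scale=1.4); print(n,f["mtx"],f["k1"],ray(f,[280,210])[:2])
print(r.sense())
E
```

```text
scene [[485.27478572   0.         284.32887968]
 [  0.         485.27478572 216.01168204]
 [  0.           0.           1.        ]] -0.0023436937287448687 (array([1243.48262834, -397.0517978 , 1228.94563353]), array([[-0.53551114,  0.23610819, -0.81099555]]))
top [[464.99936378   0.         279.72422231]
 [  0.         464.99936378 208.82783934]
 [  0.           0.           1.        ]] -0.004070043628819808 (array([ 373.76429961,  -67.69187289, 1389.96763675]), array([[ 0.12627408,  0.00908987, -0.99195712]]))
{'clock': 0.1, 'qpos': array([-1.33142149e+00,  3.53585062e-01,  1.63401242e+00, -2.20411645e-05,
        1.15519424e+00, -2.38937465e-03]), 'qvel': array([-0.00050161, -0.00038115, -0.00142172, -0.00051159, -0.00133555,
        0.00129105]), 'joint_efforts': array([-6.56434477e-04, -6.06356335e+01, -3.42819858e+01, -2.56716896e-05,
        3.93011898e-03, -2.36858955e-05]), 'eef_pos': array([ 149.54799049, -606.46594501,  255.65313496]), 'tcp_rot': array([-3.14039354e+00,  1.72891035e-05,  2.41773128e-01]), 'contact_force': array([0.10291042, 0.24797636, 0.07235483]), 'wrist_torque': array([ 0.04571049, -0.00262093, -0.00057703]), 'opening': 1.003960503296137}
```

View pics/scene0.png

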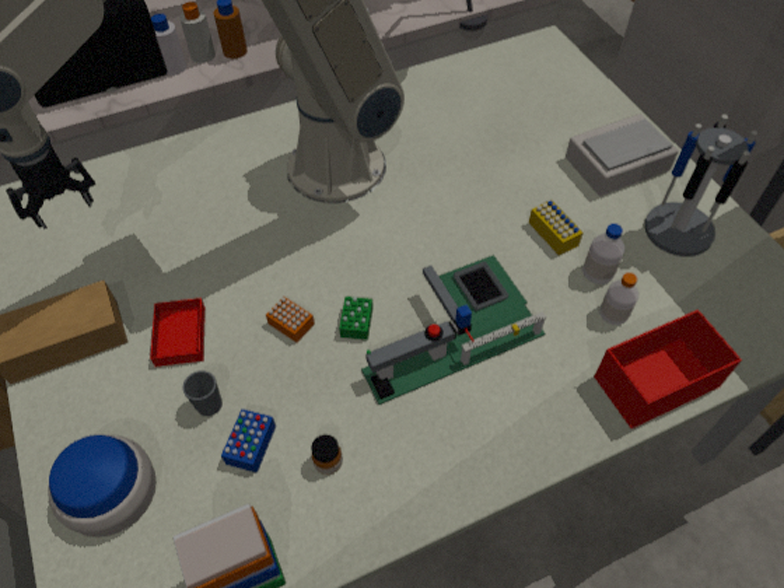

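View pics/top0.png

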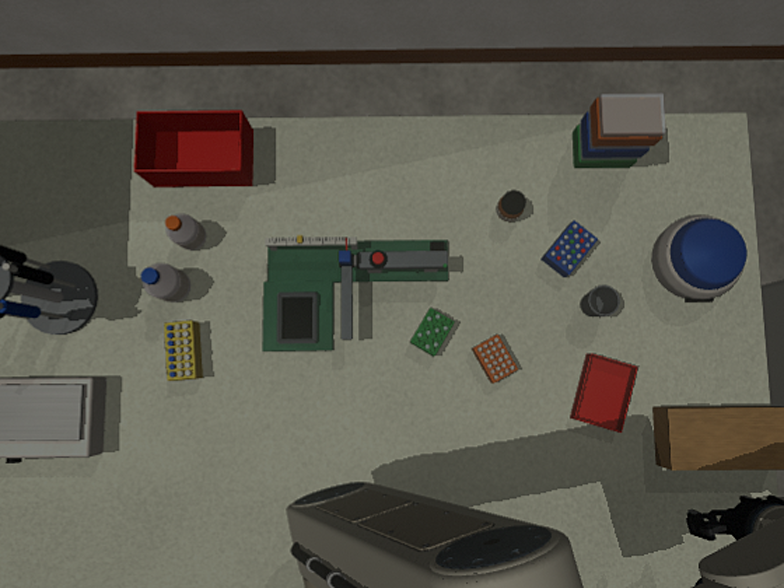

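The two pictures show the orange block at scene px (207,227) and top px (355,256). Things it could be mistaken for: the green look-alike (top 309,237), yellow rack (130,250), blue rack (407,177), red tray (432,280), and the orange book in the stack. I choose the orange one at (355,256) and will check it in a close crop.

```bash
python3 - <<'E'
from h import *
f=grab("top"); save(f,"blk.png",(285,200,395,290),4)
save(f,"sta.png",(170,160,350,260),4)
P=pts(f); hsv=cv2.cvtColor(f["pixels"],cv2.COLOR_RGB2HSV)
def rect(m,z,name):
    m=m.astype(np.uint8); n,l,s,c=cv2.connectedComponentsWithStats(m); k=1+s[1:,4].argmax(); v,u=np.where(l==k)
    h=cv2.convexHull(np.c_[u,v].astype(np.float32))[:,0]
    w=onplane(f,h,z)[:,:2].astype(np.float32); print(name,s[k],cv2.minAreaRect(w),P[l==k].mean(0)); return w
W=np.zeros((420,560),bool); W[215:280,325:390]=1
sat=(hsv[...,1]>90)
rect(W&(hsv[...,0]>3)&(hsv[...,0]<20)&sat,38,"block all")
rect(W&(hsv[...,0]>3)&(hsv[...,0]<20)&sat&(P[...,2]>30),38,"block top")
S=np.zeros((420,560),bool); S[160:262,180:330]=1
H=hsv[...,0]
rect(S&(H>50)&(H<90)&(hsv[...,1]>60)&(np.indices((420,560))[1]<290),8,"green")
rect(S&(H>105)&(H<130)&(hsv[...,1]>120),131,"knob")
rect(S&((H<6)|(H>174))&(hsv[...,1]>130)&(np.indices((420,560))[1]>258),107,"button")
rect(S&((H<6)|(H>174))&(hsv[...,1]>120)&(np.indices((420,560))[1]<258),81,"pointer")
rect(S&(H>20)&(H<35)&(hsv[...,1]>120),75,"clip")
E
```

```text
block all [337 239  33  35 438] ((410.6038818359375, -266.4217529296875), (84.20848083496094, 62.35369873046875), 28.771087646484375) [ 409.93848776 -265.24847166   39.39541158]
block top [338 239  32  34 407] ((411.437255859375, -266.5022277832031), (82.6373062133789, 60.781982421875), 28.46054458618164) [ 411.24275438 -265.16194461   41.55772538]
green [ 188  176   59   75 2650] ((543.0145874023438, 134.6231689453125), (173.02606201171875, 223.64784240722656), 89.5512466430664) [559.47008794 138.90301344  14.15884253]
knob [242 179   9   9  72] ((609.6064453125, 37.04143142700195), (22.233558654785156, 22.367658615112305), 89.56852722167969) [606.53766188  36.5947954  147.32108424]
button [266 180   9   9  61] ((610.7567749023438, -26.927913665771484), (22.16459083557129, 21.924100875854492), 44.32142639160156) [611.1028465  -27.07163348 104.99653503]
pointer [247 170   1   9   9] ((645.177734375, 38.38418960571289), (23.373554229736328, 0.0), -179.80126953125) [643.95473156  37.89383623  87.05206483]
clip [212 168   4   6  21] ((657.4674072265625, 135.71478271484375), (14.778088569641113, 8.679014205932617), 0.7103074789047241) [644.67061541 126.27050674 134.26988355]
```

View pics/blk.png

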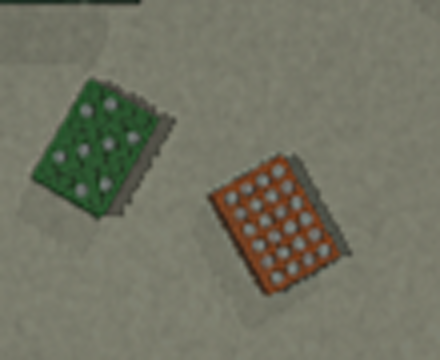

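View pics/sta.png

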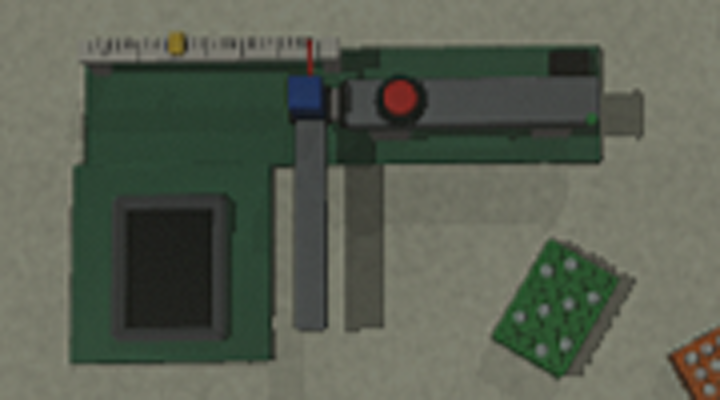

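The crop confirms a 5x7-tube orange block at (411,-266), long axis at about 28.6 deg. The green block with speckle is the look-alike. The reader's yaw is about 0, with the pocket near (500,147). Next I go above the block and look from the wrist.

>>> move_arm(slide=[[26.2, 34, -5], [26.2, 34, -5], [26.2, 34, -5], [26.2, 34, -5], [26.2, 34, -5], [26.2, 34, -5], [26.2, 34, -5], [26.2, 34, -5], [26.2, 34, -5], [26.2, 34, -5], [26.2, 34, -5], [26.2, 34, -5]], angular=[[0, 0, 0.26], [0, 0, 0.26], [0, 0, 0.26], [0, 0, 0.26], [0, 0, 0.26], [0, 0, 0.26], [0, 0, 0.26], [0, 0, 0.26], [0, 0, 0.26], [0, 0, 0.26], [0, 0, 0.26], [0, 0, 0.26]], hand=[1, 1, 1, 1, 1, 1, 1, 1, 1, 1, 1, 1], force=40)

```text
clock: 1.65
eef_pos: [411.3, -267.5, 206.3]
tcp_rot: [3.141, -0.0, 0.5]
contact_force: [-0.0, 0.5, -0.3]
opening: 0.999
```

```bash
python3 - <<'E'
from h import *
f=grab("wrist"); save(f,"w1.png",scale=1.4); s=r.sense(); print(s["clock"],s["eef_pos"],s["tcp_rot"])
hsv=cv2.cvtColor(f["pixels"],cv2.COLOR_RGB2HSV);H=hsv[...,0]
m=((H>3)&(H<20)&(hsv[...,1]>90)).astype(np.uint8)
n,l,st,c=cv2.connectedComponentsWithStats(m); k=1+st[1:,4].argmax(); v,u=np.where(l==k)
P=pts(f);print(st[k])
t=(l==k)&(P[...,2]>33); v,u=np.where(t)
for z in(38,): print(cv2.minAreaRect(onplane(f,cv2.convexHull(np.c_[u,v].astype(np.float32))[:,0],z)[:,:2].astype(np.float32)))
print(np.median(P[t],0))
E
```

```text
1.7 [ 411.3261099  -267.34064093  206.32625762] [ 3.14152662e+00 -2.10462174e-05  5.00659330e-01]
[ 248  147   66   89 3848]
((412.1619567871094, -269.43145751953125), (84.90080261230469, 59.58228302001953), 28.6673526763916)
[ 415.3651152  -267.68760977   38.10346095]
```

View pics/w1.png

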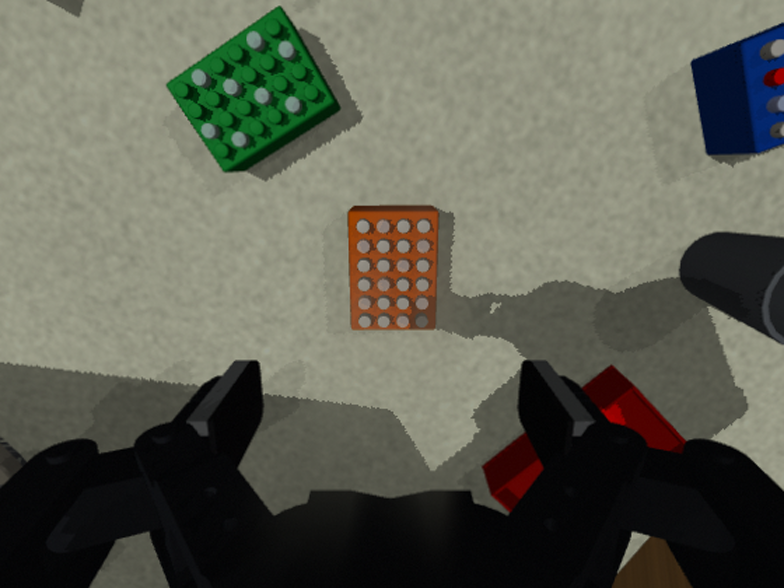

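The wrist picture shows the orange block upright in view at px (281,192), square to the jaws and midway between the fingers. I go down and grip.

>>> move_arm(slide=[[0, -0.15, -4], [0, -0.15, -8], [0, -0.15, -12], [0, -0.15, -14.5], [0, -0.15, -16.2], [0, -0.15, -16.2], [0, -0.15, -16.2], [0, -0.15, -16.2], [0, -0.15, -16.2], [0, -0.15, -16.2], [0, -0.15, -16.2], [0, -0.15, -16.2], [0, -0.15, -16.2]], angular=[[0, 0, 0], [0, 0, 0], [0, 0, 0], [0, 0, 0], [0, 0, 0], [0, 0, 0], [0, 0, 0], [0, 0, 0], [0, 0, 0], [0, 0, 0], [0, 0, 0], [0, 0, 0], [0, 0, 0]], hand=[1, 1, 1, 1, 1, 1, 1, -1, -1, -1, -1, -1, -1], force=40)

```text
clock: 3.32
eef_pos: [412.2, -268.7, 45.4]
tcp_rot: [3.14, -0.001, 0.502]
contact_force: [-1.0, 1.1, 7.0]
opening: 0.692
```

```bash
python3 - <<'E'
from h import *
f=grab("wrist"); save(f,"w2.png",scale=1.2)
E
```

```text
(no output)
```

View pics/w2.png

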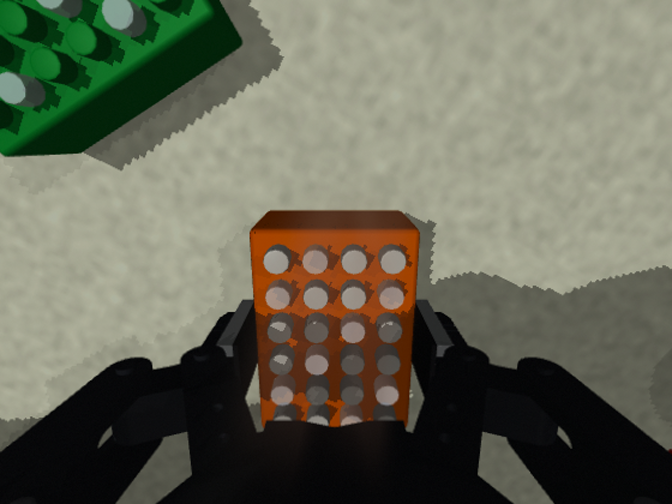

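The wrist picture shows the block between the pads, with an opening of 59 mm that matches its 60 mm width. I lift, carry it over the pocket and turn it square.

>>> move_arm(slide=[[0, 0, 3], [0, 0, 8], [0, 0, 14], [2, 6, 14], [8.8, 41.6, 14], [8.8, 41.6, 14], [8.8, 41.6, 14], [8.8, 41.6, 14], [8.8, 41.6, 14], [8.8, 41.6, 14], [8.8, 41.6, 14], [8.8, 41.6, 14], [8.8, 41.6, 14], [8.8, 41.6, 14], [8.8, 41.6, 14]], angular=[[0, 0, 0], [0, 0, 0], [0, 0, 0], [0, 0, 0], [0, 0, -0.5], [0, 0, -0.5], [0, 0, -0.5], [0, 0, -0.5], [0, 0, -0.5], [0, 0, -0.5], [0, 0, -0.5], [0, 0, -0.5], [0, 0, -0.5], [0, 0, -0.5], [0, 0, -0.5]], hand=[-1, -1, -1, -1, -1, -1, -1, -1, -1, -1, -1, -1, -1, -1, -1])

```text
clock: 5.25
eef_pos: [499.6, 146.7, 184.4]
tcp_rot: [3.142, 0.0, 0.0]
contact_force: [-0.1, 0.0, -2.9]
opening: 0.69
```

```bash
python3 - <<'E'
from h import *
for n in("wrist","top","scene"):
    f=grab(n); save(f,n+"3.png",scale=1.4)
    np.savez("f3"+n,**f)
print(r.sense()["eef_pos"],r.sense()["tcp_rot"],r.sense()["contact_force"],r.sense()["clock"])
E
```

```text
[499.70401385 147.25075861 184.34363275] [-3.14157122e+00 -7.62499632e-05  1.06180500e-03] [-0.34616561  0.20024593 -3.27972638] 5.4
```

View pics/wrist3.png

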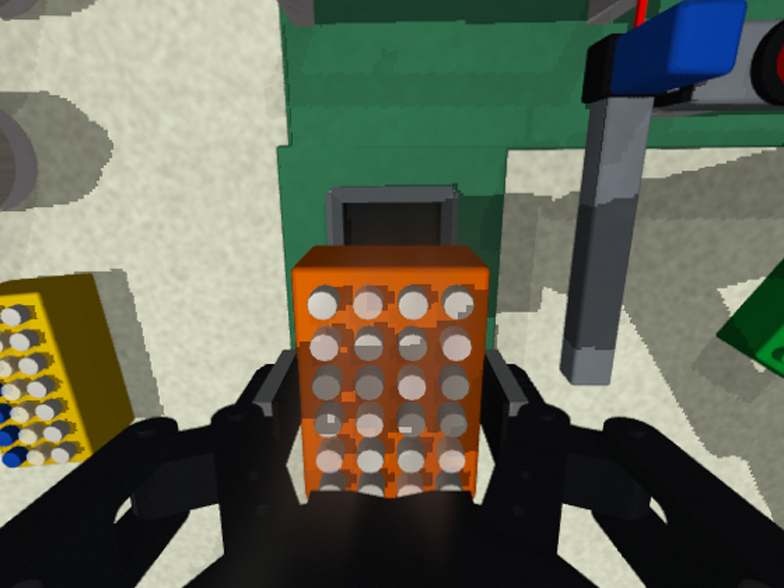

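View pics/scene3.png

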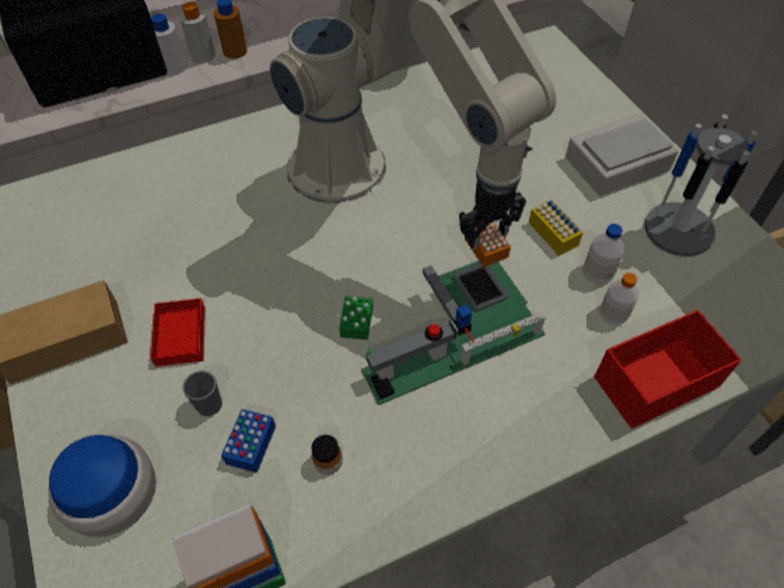

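The wrist picture shows the pocket's far end at about px (235-325,135-175), ahead of the held block. The scene picture shows the pocket uncovered at px (345,205). Next I measure its edges.

```bash
python3 - <<'E'
from h import *
f=dict(np.load("f3wrist.npz")); save(f,"wc.png",(190,95,370,215),4.4)
f=dict(np.load("f3scene.npz")); save(f,"sc.png",(300,170,390,230),8)
f=grab("top"); save(f,"tc.png",(180,160,280,260),6)
E
```

```text
(no output)
```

View pics/wc.png

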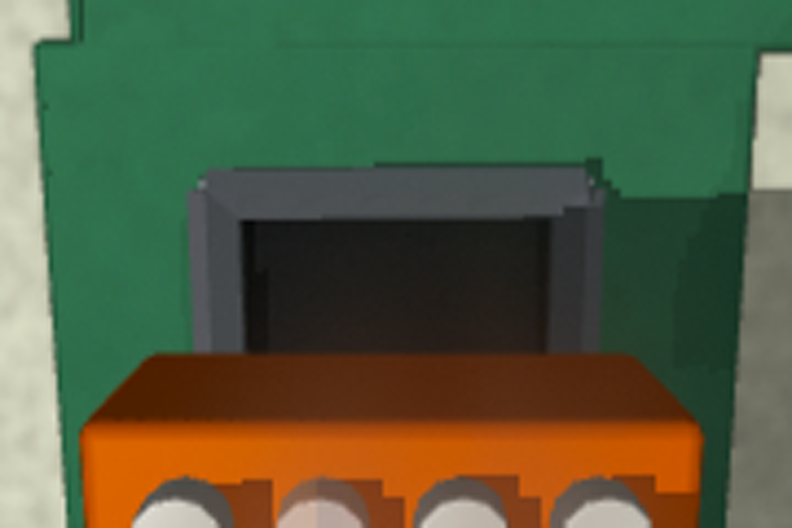

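View pics/sc.png

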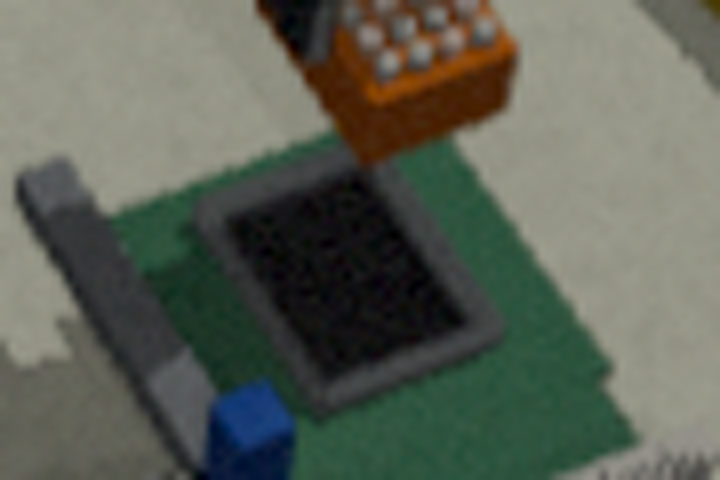

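The wrist crop shows the pocket opening's far corners at crop (240,219) and (550,217), and the block's front bottom edge from (155,353) to (635,354). In the scene crop the pocket floor is whole and empty.

```bash
python3 - <<'E'
from h import *
f=dict(np.load("f3wrist.npz"))
c=lambda a:np.float64(a)/4.4+[190,95]-.4
A=onplane(f,c([[240,219],[550,217]]),16);print("pocket far",A, A.mean(0)-[44.5,0,0],np.linalg.norm(A[0]-A[1]))
print("plate step",onplane(f,c([[40,43],[757,50]]),8))
B=onplane(f,c([[155,353],[635,354]]),139);print("block front",B,B.mean(0)-[42,0,0],np.linalg.norm(B[0]-B[1]))
T=onplane(f,c([[82,428],[702,428]]),177);print("block front top",T,T.mean(0)-[42,0,0])
s=dict(np.load("f3scene.npz"))
d=lambda a:np.float64(a)/8+[300,170]-.45
# scene opening corners z16: near-right(col,row)
Q=onplane(s,d([[228,222],[318,378],[465,322],[362,168]]),16);print("scene",Q,Q.mean(0))
print(np.linalg.norm(np.roll(Q,-1,0)-Q,axis=1), [np.degrees(np.arctan2(*(Q[b]-Q[a])[[1,0]])) for a,b in((0,1),(3,2),(1,2),(0,3))])
print("tcp proj depth check", pts(f)[int(95+300/4.4),int(190+400/4.4)])
# knob/button with scene+top
for n,z in(("knob",131),("button",107)):
    H=cv2.cvtColor(s["pixels"],cv2.COLOR_RGB2HSV); h=H[...,0]
    m=((h>105)&(h<130)&(H[...,1]>120)) if n=="knob" else (((h<6)|(h>174))&(H[...,1]>130))
    W=np.zeros_like(m);W[210:260,290:350]=1
    v,u=np.where(m&W); print(n,u.mean(),v.mean(),u.min(),u.max(),v.min(),v.max())
E
```

```text
pocket far [[545.50462343 177.18079309  16.        ]
 [545.8836524  113.18088233  16.        ]] [501.19413792 145.18083771  16.        ] 64.00103312132272
plate step [[580.14490386 217.79006592   8.        ]
 [578.72185186  71.00983477   8.        ]]
block front [[540.09010232 174.54340661 139.        ]
 [539.94357061 116.47127282 139.        ]] [498.01683647 145.50733971 139.        ] 58.07231865763705
block front top [[539.91279111 175.10119063 177.        ]
 [539.88866957 116.69298287 177.        ]] [497.90073034 145.89708675 177.        ]
scene [[461.58196947 113.2575543   16.        ]
 [542.24208253 109.40496659  16.        ]
 [542.98621996 173.34548586  16.        ]
 [460.21243393 173.95850525  16.        ]] [501.75567647 142.491628    16.        ]
[80.75206666 63.94484924 82.776056   60.71639872] [np.float64(-2.7345534125797957), np.float64(-0.42432251936128546), np.float64(89.33322391097039), np.float64(91.29248874960261)]
tcp proj depth check [527.44966439 144.54957402   8.19040772]
knob 330.3618421052632 226.1184210526316 312 339 212 242
button 314.10526315789474 236.2421052631579 305 337 231 243
```

View pics/tc.png

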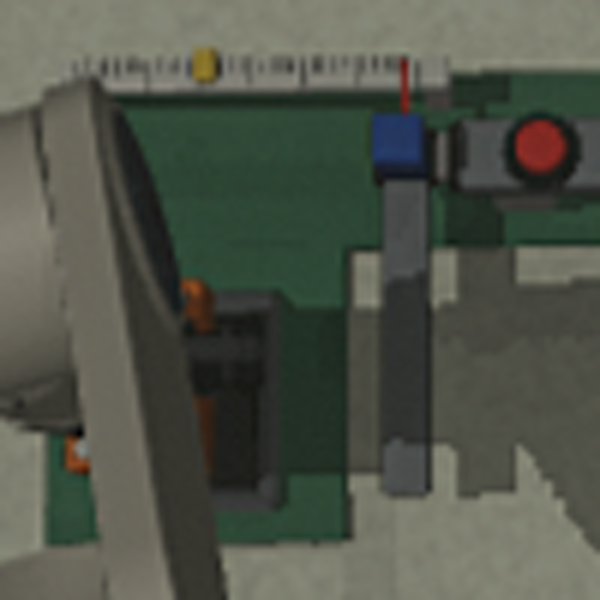

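The wrist view says the block has to go +3 mm in x, with y about right (-0.5 mm) and yaw about 0. I lower it to just over the rim and look again.

>>> move_arm(slide=[[0.3, -0.05, -2.5], [0.3, -0.05, -5], [0.3, -0.05, -7.5], [0.3, -0.05, -9.5], [0.3, -0.05, -10.5], [0.3, -0.05, -10.5], [0.3, -0.05, -10.5]], angular=[[0, 0, 0], [0, 0, 0], [0, 0, 0], [0, 0, 0], [0, 0, 0], [0, 0, 0], [0, 0, 0]], hand=[-1, -1, -1, -1, -1, -1, -1])

```text
clock: 6.32
eef_pos: [503.2, 147.4, 80.0]
tcp_rot: [-3.141, -0.001, 0.002]
contact_force: [0.0, 0.3, -2.7]
opening: 0.688
```

```bash
python3 - <<'E'
from h import *
f=grab("wrist"); np.savez("f4wrist",**f); save(f,"wc4.png",(150,60,420,260),2.96)
f=grab("scene"); save(f,"sc4.png",(290,160,390,235),8)
s=r.sense();print(s["eef_pos"],s["contact_force"],s["clock"])
E
```

```text
[503.25171012 147.35269119  80.1016629 ] [-0.34350314  0.14048225 -2.02531022] 6.425
```

View pics/wc4.png

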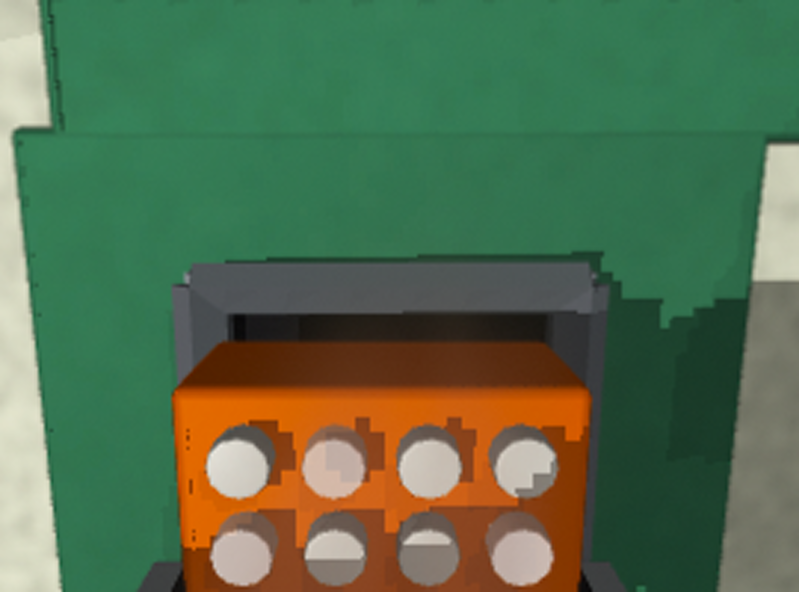

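View pics/sc4.png

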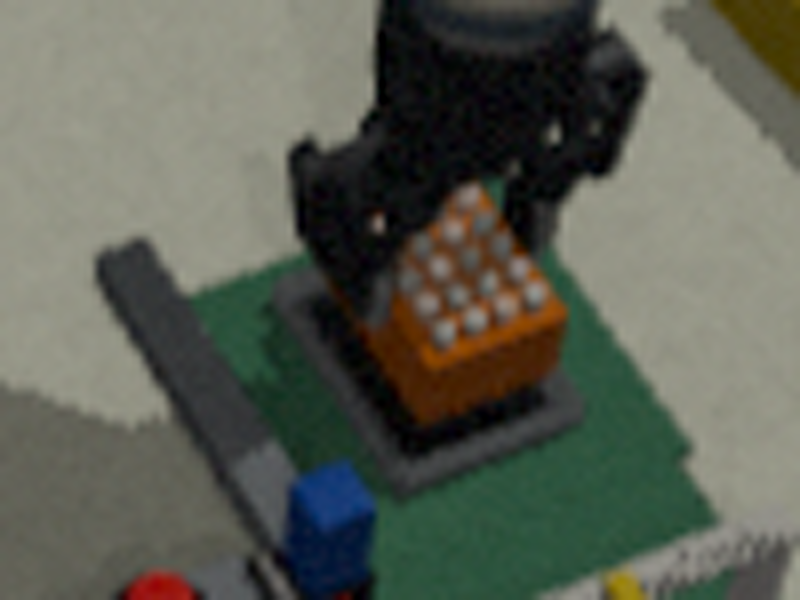

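The close wrist crop shows the block's front edge just short of the pocket's far wall and centred between its sides. I compute the offset.

```bash
python3 - <<'E'
from h import *
f=dict(np.load("f4wrist.npz"))
c=lambda a:np.float64(a)/2.96+[150,60]-.35
for z in (16,): A=onplane(f,c([[230,315],[547,313]]),z);print("pocket",A,A.mean(0)-[44.5,0,0])
B=onplane(f,c([[222,343],[551,343]]),34.7);print("block",B,B.mean(0)-[42,0,0])
T=onplane(f,c([[177,391],[588,389]]),72.7);print("top",T,T.mean(0)-[42,0,0])
print("step",onplane(f,c([[15,130],[768,136]]),8))
E
```

```text
pocket [[545.45878612 176.79347092  16.        ]
 [545.92655302 113.79128627  16.        ]] [501.19266957 145.29237859  16.        ]
block [[543.28165917 175.35983315  34.7       ]
 [543.34832679 116.17435244  34.7       ]] [501.31499298 145.7670928   34.7       ]
top [[543.49665684 175.28490178  72.7       ]
 [543.85069527 117.76922613  72.7       ]] [501.67367606 146.52706395  72.7       ]
step [[580.4239842  218.46740642   8.        ]
 [579.45243495  70.94135771   8.        ]]
```

The block is centred to within about 0.5 mm, so I lower it. I keep the grip until the force is read.

>>> move_arm(slide=[[0, -0.04, -0.8], [0, -0.04, -1.4], [0, -0.04, -2.0], [0, -0.04, -2.4], [0, -0.04, -2.6], [0, -0.04, -2.6], [0, -0.04, -2.6]], angular=[[0, 0, 0], [0, 0, 0], [0, 0, 0], [0, 0, 0], [0, 0, 0], [0, 0, 0], [0, 0, 0]], hand=[-1, -1, -1, -1, -1, -1, -1])

```text
clock: 7.3
eef_pos: [502.5, 146.7, 53.4]
tcp_rot: [3.142, 0.0, 0.002]
contact_force: [-2.1, -0.1, 2.9]
opening: 0.683
```

The underside is at 8 mm and the force is up by about 5 N, so it is on the floor. I release, rise and check.

>>> move_arm(slide=[[0, 0, 0], [0, 0, 0], [0, 0, 0], [0, 0, 0], [0, 0, 0], [0, 0, 0], [0, 0, 4], [0, 0, 9], [0, 0, 15], [0, 0, 15], [0, 0, 15]], angular=[[0, 0, 0], [0, 0, 0], [0, 0, 0], [0, 0, 0], [0, 0, 0], [0, 0, 0], [0, 0, 0], [0, 0, 0], [0, 0, 0], [0, 0, 0], [0, 0, 0]], hand=[0.5, 0.6, 0.8, 1, 1, 1, 1, 1, 1, 1, 1])

```text
clock: 8.68
eef_pos: [502.3, 146.7, 203.1]
tcp_rot: [3.142, -0.0, 0.002]
contact_force: [-0.2, -0.8, 0.5]
opening: 0.999
```

```bash
python3 - <<'E'
from h import *
f=grab("wrist"); np.savez("f5wrist",**f); save(f,"w5.png",scale=1.4)
P=pts(f); hsv=cv2.cvtColor(f["pixels"],cv2.COLOR_RGB2HSV);H=hsv[...,0]
m=((H>3)&(H<20)&(hsv[...,1]>90))&(P[...,2]>25)
v,u=np.where(m); a=P[m]; a=a[(a[:,2]>40)&(a[:,2]<49)]
print("plane", np.linalg.lstsq(np.c_[a[:,:2]-a[:,:2].mean(0),np.ones(len(a))],a[:,2],rcond=None)[0], a.mean(0))
print(cv2.minAreaRect(onplane(f,cv2.convexHull(np.c_[u,v].astype(np.float32))[:,0],46)[:,:2].astype(np.float32)))
s=grab("scene"); save(s,"sc5.png",(290,160,390,235),8)
t=grab("top"); save(t,"tc5.png",(180,160,280,260),6)
print(r.sense()["eef_pos"],r.sense()["clock"])
E
```

```text
plane [-3.75515377e-03 -3.37758649e-04  4.60101913e+01] [505.53647    146.06164469  46.01019129]
((515.1644287109375, 182.34494018554688), (451.6244201660156, 277.0603332519531), 89.71332550048828)
[501.66884956 146.52490326 201.76281631] 8.825
```

View pics/w5.png

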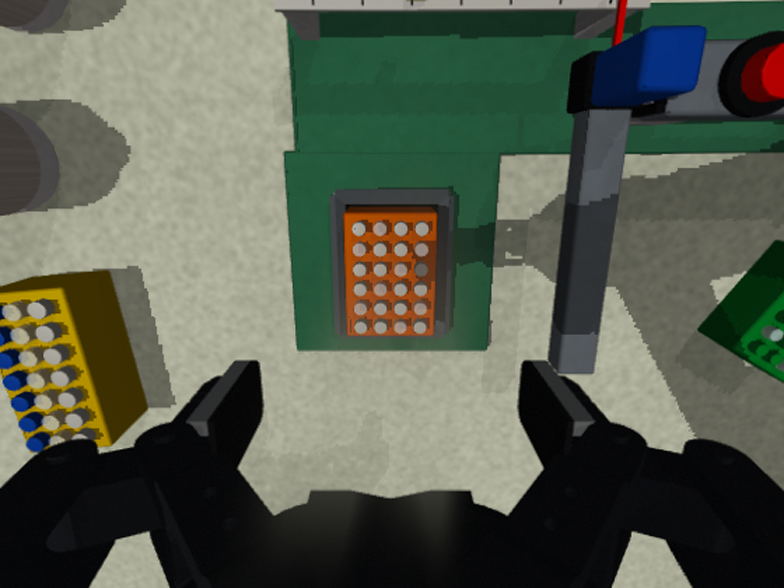

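View pics/sc5.png

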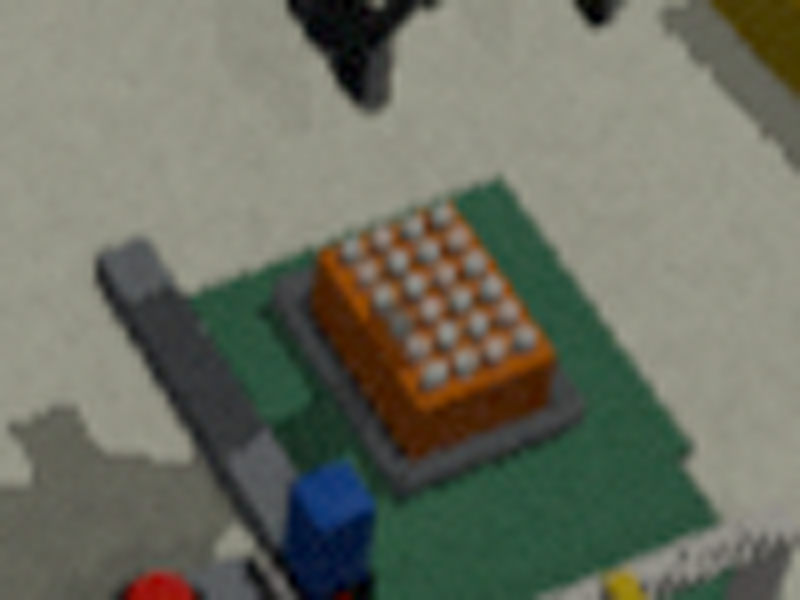

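The wrist and scene pictures show the block inside the rim. Its top is at z = 46.0 mm with 0.2 deg of tilt, so it is flat on the 8 mm floor. Next I shut the gripper and go above the red button with the jaws turned along x, which keeps the fingers clear of the knob.

>>> move_arm(slide=[[3, -5, 0], [6, -10, 0], [10.9, -17.4, 0], [10.9, -17.4, 0], [10.9, -17.4, 0], [10.9, -17.4, 0], [10.9, -17.4, 0], [10.9, -17.4, 0], [10.9, -17.4, 0], [10.9, -17.4, 0], [10.9, -17.4, 0], [10.9, -17.4, 0], [10.9, -17.4, 0], [10.9, -17.4, 0]], angular=[[0, 0, 0.18], [0, 0, 0.36], [0, 0, 0.54], [0, 0, 0.72], [0, 0, 0.9], [0, 0, 1.08], [0, 0, 1.26], [0, 0, 1.44], [0, 0, 1.57], [0, 0, 1.57], [0, 0, 1.57], [0, 0, 1.57], [0, 0, 1.57], [0, 0, 1.57]], hand=[-1, -1, -1, -1, -1, -1, -1, -1, -1, -1, -1, -1, -1, -1])

```text
clock: 10.58
eef_pos: [611.6, -27.2, 203.3]
tcp_rot: [-3.142, -0.0, 1.571]
contact_force: [0.3, -0.4, 0.1]
opening: -0.0
```

```bash
python3 - <<'E'
from h import *
f=grab("wrist"); np.savez("f6wrist",**f); save(f,"w6.png",scale=1.4)
P=pts(f); hsv=cv2.cvtColor(f["pixels"],cv2.COLOR_RGB2HSV);H=hsv[...,0]
m=(((H<6)|(H>174))&(hsv[...,1]>130)&(P[...,2]>95)&(P[...,2]<115)).astype(np.uint8)
n,l,st,c=cv2.connectedComponentsWithStats(m); k=1+st[1:,4].argmax(); v,u=np.where(l==k); print(st[k],np.median(P[l==k],0))
print("button",cv2.minAreaRect(onplane(f,cv2.convexHull(np.c_[u,v].astype(np.float32))[:,0],107)[:,:2].astype(np.float32)))
print(r.sense()["eef_pos"],r.sense()["tcp_rot"],r.sense()["opening"],r.sense()["qpos"])
E
```

```text
[264 201  32  34 848] [611.43759123 -28.10173324 106.83930368]
button ((611.8031616210938, -27.934009552001953), (22.63307762145996, 25.258316040039062), 0.012129074893891811)
[611.66126587 -27.21473821 203.33068553] [ 3.14152753e+00 -9.50781301e-06  1.57145183e+00] 0.003522186475188484 [-4.69202790e-02  3.86914613e-01  1.71064742e+00  1.45698344e-05
  1.04396602e+00 -4.75831111e-02]
```

View pics/w6.png

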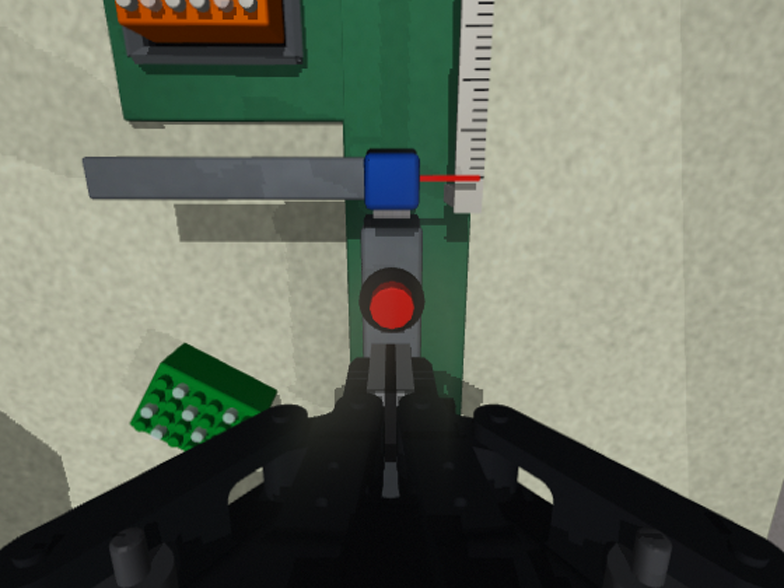

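The wrist picture shows the red button at px (280,219), straight ahead of the closed tips, and the camera puts it at (611.6,-27.9). The tip stands within 1 mm of it in plan, so I press.

>>> move_arm(slide=[[0, -0.05, -3], [0, -0.05, -6], [0, -0.05, -7], [0, -0.05, -7.4], [0, -0.05, -7.7], [0, -0.05, -7.95], [0, -0.05, -7.95], [0, -0.05, -7.95], [0, -0.05, -7.95]], angular=[[0, 0, 0], [0, 0, 0], [0, 0, 0], [0, 0, 0], [0, 0, 0], [0, 0, 0], [0, 0, 0], [0, 0, 0], [0, 0, 0]], hand=[-1, -1, -1, -1, -1, -1, -1, -1, -1])

```text
clock: 11.75
eef_pos: [612.1, -27.7, 124.2]
tcp_rot: [3.14, 0.0, 1.572]
contact_force: [0.4, -0.1, 2.8]
opening: 0.0
```

The force is 2.8 N, so the button was still sliding and has not reached its stop. I press on in small steps until the force climbs.

>>> move_arm(slide=[[0, 0, -0.05], [0, 0, -0.1], [0, 0, -0.15], [0, 0, -0.15], [0, 0, -0.15]], angular=[[0, 0, 0], [0, 0, 0], [0, 0, 0], [0, 0, 0], [0, 0, 0]], hand=[-1, -1, -1, -1, -1])

```text
clock: 12.38
eef_pos: [612.2, -27.7, 123.9]
tcp_rot: [3.14, 0.0, 1.572]
contact_force: [-4.9, -0.0, 16.3]
opening: -0.002
```

The force rose to 16 N with no more travel, so the button is at its stop. I rise, open and go above the knob.

>>> move_arm(slide=[[0, 0, 3], [0, 0, 8], [0, 3, 8], [0, 6.5, 8], [0, 6.5, 8], [0, 6.5, 8], [0, 6.5, 8], [0, 6.5, 8]], angular=[[0, 0, 0], [0, 0, 0], [0, 0, 0], [0, 0, 0], [0, 0, 0], [0, 0, 0], [0, 0, 0], [0, 0, 0]], hand=[-1, 0, 0.4, 0.4, 0.4, 0.4, 0.4, 0.4])

```text
clock: 13.38
eef_pos: [611.6, 36.5, 202.2]
tcp_rot: [-3.141, 0.0, 1.571]
contact_force: [-0.3, 0.6, -0.6]
opening: 0.7
```

```bash
cat > m.py <<'E'
from h import *
def meas(f):
    P=pts(f); hsv=cv2.cvtColor(f["pixels"],cv2.COLOR_RGB2HSV);H=hsv[...,0]; S=hsv[...,1]; Z=P[...,2]
    o={}
    for n,m,z in(("knob",(H>105)&(H<130)&(S>120)&(Z>126)&(Z<137),131),
      ("button",((H<6)|(H>174))&(S>130)&(Z>90)&(Z<115),99),
      ("pointer",((H<6)|(H>174))&(S>120)&(Z>60)&(Z<90)&(P[...,0]>615),81),
      ("clip",(H>20)&(H<33)&(S>120)&(P[...,0]>630)&(Z>60)&(Z<100),None)):
        c,l,st,_=cv2.connectedComponentsWithStats(m.astype(np.uint8))
        if c<2: print(n,None); continue
        k=1+st[1:,4].argmax(); v,u=np.where(l==k); zz=Z[l==k]
        h=cv2.convexHull(np.c_[u,v].astype(np.float32))[:,0]
        w=onplane(f,h,z or np.median(zz)); b=cv2.boundingRect(np.c_[u,v].astype(np.int32))
        print(n,"px",b,"z",np.round(np.percentile(zz,[10,50,90]),1),"xy min",w.min(0)[:2].round(1),"max",w.max(0)[:2].round(1),"mid",((w.min(0)+w.max(0))/2)[:2].round(1))
E
python3 - <<'E'
from m import *
f=grab("wrist"); save(f,"w7.png",scale=1.4); meas(f)
print("top"); meas(grab("top")); print(r.sense()["eef_pos"],r.sense()["opening"])
E
```

```text
knob px (262, 211, 36, 36) z [129.4 130.7 131.7] xy min [600.2  24.5] max [623.2  48.7] mid [611.7  36.6]
button px (266, 277, 28, 28) z [97.6 98.8 99.7] xy min [600.9 -40.5] max [622.7 -16. ] mid [611.8 -28.2]
pointer px (297, 207, 42, 5) z [80.7 82.4 83.3] xy min [625.9  33.3] max [658.9  36.7] mid [642.4  35. ]
clip px (333, 72, 22, 16) z [71.8 72.8 73.8] xy min [651.1 127.4] max [667.1 137.7] mid [659.1 132.6]
top
knob px (249, 181, 1, 6) z [130.2 131.4 134.6] xy min [601.1  28.7] max [615.1  28.8] mid [608.1  28.7]
button px (96, 79, 79, 46) z [ 93.2 104.9 111.3] xy min [790.2 249.6] max [926.8 475.7] mid [858.5 362.6]
pointer px (99, 82, 72, 39) z [63.7 75.8 87.5] xy min [809.4 266.6] max [925.5 473.4] mid [867.4 370. ]
clip px (212, 169, 4, 5) z [66.5 71.5 75.5] xy min [650.8 131.9] max [662.7 140.7] mid [656.8 136.3]
[611.66352879  36.76680164 202.21893548] 0.7014310569976748
```

View pics/w7.png

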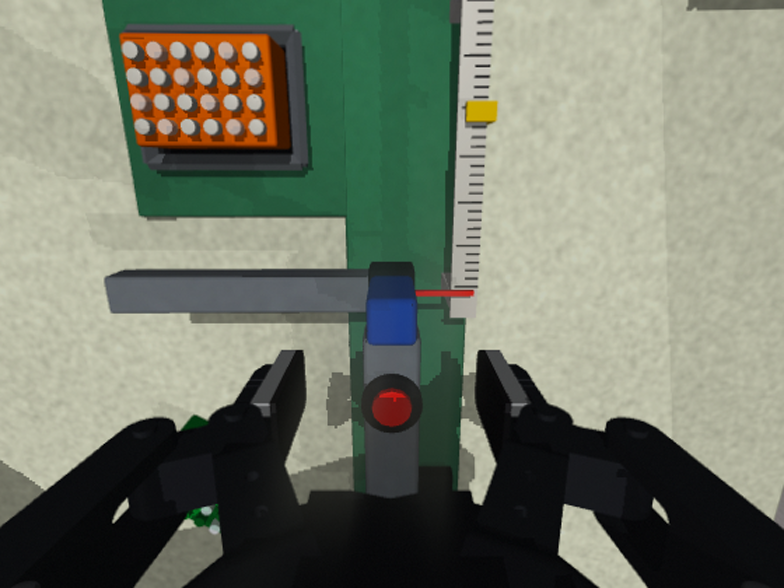

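The wrist picture shows the button down (top at z 98.8, i.e. 8 mm of travel) and the knob centred under the tool at (611.7,36.6). The clip is at px (344,80), about 97 mm from the pointer. I descend and grip.

>>> move_arm(slide=[[0, 0, -3], [0, 0, -6], [0, 0, -8], [0, 0, -8.4], [0, 0, -8.4], [0, 0, -8.4], [0, 0, -8.4], [0, 0, -8.4], [0, 0, -8.4], [0, 0, -8.4], [0, 0, -8.4]], angular=[[0, 0, 0], [0, 0, 0], [0, 0, 0], [0, 0, 0], [0, 0, 0], [0, 0, 0], [0, 0, 0], [0, 0, 0], [0, 0, 0], [0, 0, 0], [0, 0, 0]], hand=[0.4, 0.4, 0.4, 0.4, 0.4, -1, -1, -1, -1, -1, -1], force=70)

```text
clock: 14.85
eef_pos: [612.2, 37.3, 119.3]
tcp_rot: [3.14, 0.0, 1.572]
contact_force: [-1.5, -0.8, 5.7]
opening: 0.271
```

The opening of 23 mm matches the 24 mm knob. I draw it 90 mm, then look.

>>> move_arm(slide=[[0, 0.7, 0], [0, 1.7, 0], [0, 2.7, 0], [0, 3.7, 0], [0, 4.7, 0], [0, 5.7, 0], [0, 6.7, 0], [0, 7.7, 0], [0, 8.5, 0], [0, 9, 0], [0, 9, 0], [0, 9, 0]], angular=[[0, 0, 0], [0, 0, 0], [0, 0, 0], [0, 0, 0], [0, 0, 0], [0, 0, 0], [0, 0, 0], [0, 0, 0], [0, 0, 0], [0, 0, 0], [0, 0, 0], [0, 0, 0]], hand=[-1, -1, -1, -1, -1, -1, -1, -1, -1, -1, -1, -1])

```text
clock: 16.35
eef_pos: [612.0, 126.8, 119.3]
tcp_rot: [3.141, 0.001, 1.572]
contact_force: [-1.2, -3.5, 8.1]
opening: 0.267
```

```bash
python3 - <<'E'
from m import *
f=grab("wrist"); save(f,"w8.png",scale=1.4); meas(f)
t=grab("top"); save(t,"t8.png",(190,150,290,225),8)
t=grab("scene"); save(t,"s8.png",(310,190,410,265),8)
E
```

```text
knob px (249, 272, 60, 59) z [129.1 130.7 131.5] xy min [599.8 114.4] max [623.  140.2] mid [611.4 127.3]
button px (328, 256, 1, 1) z [102.4 102.4 102.4] xy min [635.5 131.7] max [635.5 131.7] mid [635.5 131.7]
pointer px (318, 250, 48, 8) z [80.1 82.3 83.1] xy min [633.  122.6] max [658.7 126.8] mid [645.9 124.7]
clip px (347, 219, 31, 24) z [69.9 72.8 73.7] xy min [650.2 128. ] max [667.2 141.9] mid [658.7 134.9]
```

View pics/w8.png

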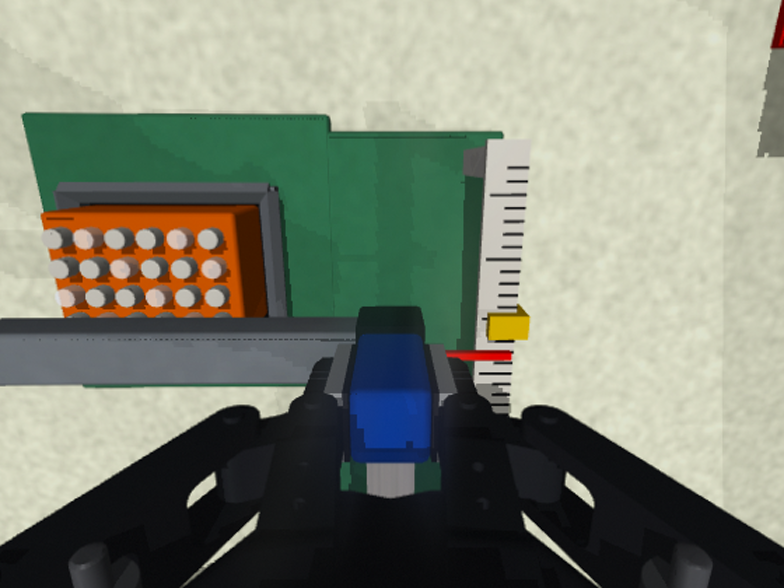

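View pics/t8.png

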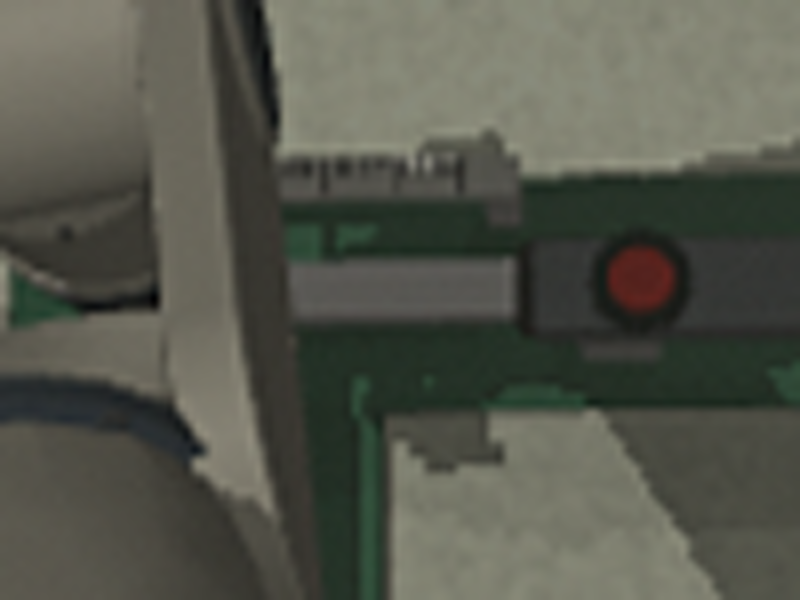

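View pics/s8.png

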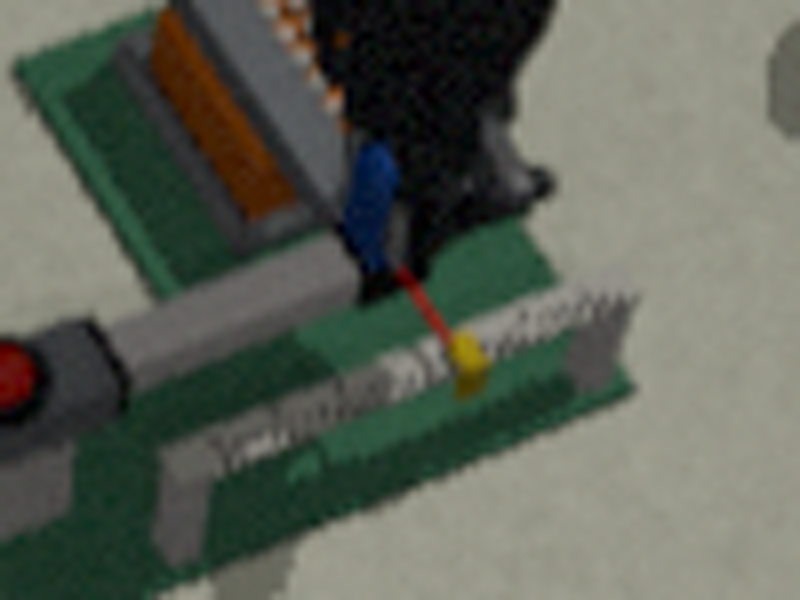

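The wrist picture shows the red pointer at px row 254, just short of the yellow clip at rows 219-243. About 8 to 10 mm remain, so I draw 8 mm more and measure close up.

>>> move_arm(slide=[[0, 0.4, 0], [0, 0.8, 0], [0, 0.8, 0], [0, 0.8, 0]], angular=[[0, 0, 0], [0, 0, 0], [0, 0, 0], [0, 0, 0]], hand=[-1, -1, -1, -1])

```text
clock: 17.0
eef_pos: [611.9, 134.8, 119.3]
tcp_rot: [3.141, 0.001, 1.572]
contact_force: [-1.8, -3.8, 7.4]
opening: 0.272
```

```bash
python3 - <<'E'
from m import *
f=grab("wrist"); np.savez("f9wrist",**f); save(f,"w9.png",(310,200,400,260),8.8); meas(f)
t=grab("scene"); np.savez("f9scene",**t); save(t,"s9.png",(350,220,385,245),20); print(r.sense()["eef_pos"])
P=pts(f)
print("cam",ray(f,[0,0])[0],ray(t,[0,0])[0])
E
```

```text
knob px (249, 273, 60, 58) z [129.1 130.7 131.6] xy min [599.8 122.3] max [623.  147.7] mid [611.4 135. ]
button px (328, 256, 1, 1) z [102. 102. 102.] xy min [635.5 139.6] max [635.5 139.6] mid [635.5 139.6]
pointer px (318, 250, 48, 8) z [80.5 82.2 83.1] xy min [633.  130.5] max [658.9 134.7] mid [645.9 132.6]
clip px (347, 232, 30, 24) z [69.4 72.7 73.6] xy min [650.3 127.9] max [667.3 142. ] mid [658.8 135. ]
[611.94567646 134.76191766 119.29732713]
cam [611.38235031 204.77654985 236.84252494] [1243.48262834 -397.0517978  1228.94563353]
```

View pics/w9.png

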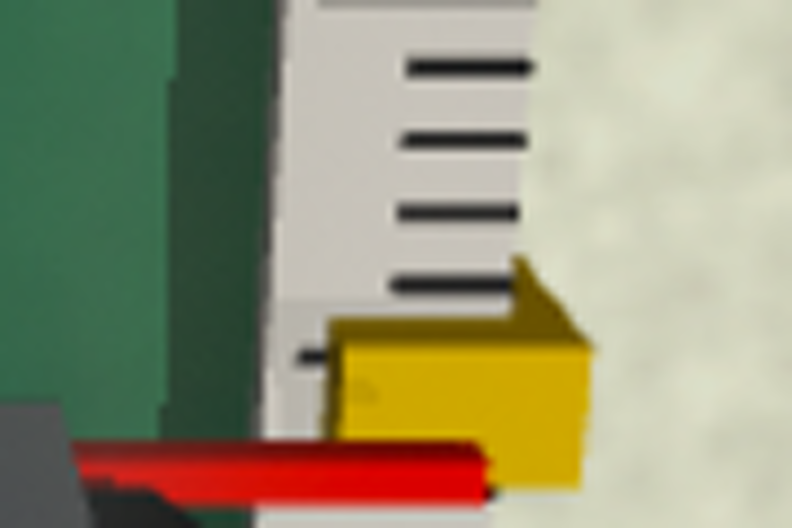

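View pics/s9.png

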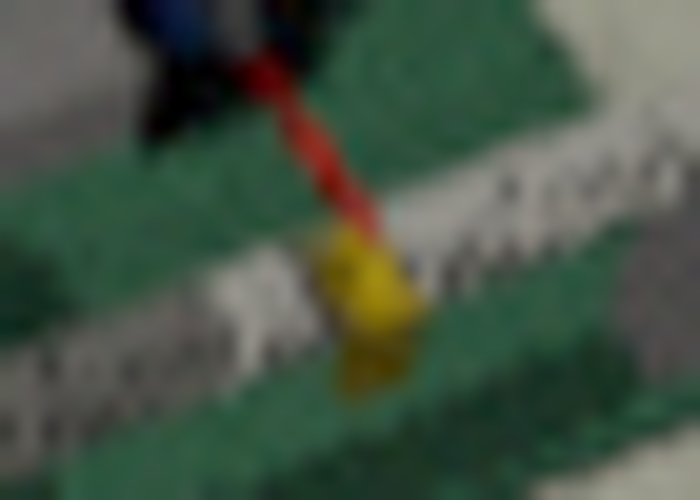

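The wrist crop is seen from the +y side. The clip's bright top face spans crop rows 348-488 and the pointer's top rows 458-506, partly over it. I work out both positions with their own heights.

```bash
python3 - <<'E'
from h import *
f=dict(np.load("f9wrist.npz")); P=pts(f)
c=lambda a:np.float64(a)/8.8+[310,200]-.45
g=lambda x,y:(int(round(y/8.8+200)),int(round(x/8.8+310)))
zt=np.median([P[g(x,y)][2] for x in(400,450,500,550) for y in(370,390,410,430)]); zp=np.median([P[g(x,482)][2] for x in(250,300,350,400)]); print("z",zt,zp)
C=onplane(f,c([[590,346],[580,489]]),zt); Q=onplane(f,c([[470,458],[470,506]]),zp)
print("clip",C,C[:,1].mean()); print("ptr",Q,Q[:,1].mean(),"go",C[:,1].mean()-Q[:,1].mean())
L=onplane(f,c([[345,346]]),zt);print(L)
E
```

```text
z 73.24914228859367 82.6031914356932
clip [[666.98138318 138.08454108  73.24914229]
 [667.20787087 128.04289049  73.24914229]] 133.06371578465803
ptr [[657.097499   134.49153104  82.60319144]
 [657.33987707 131.26796361  82.60319144]] 132.8797473244953 go 0.18396846016273116
[[651.24287136 138.05664852  73.24914229]]
```

The pointer is 0.2 mm from the clip's centre (clip 133.1, pointer 132.9), and the measured widths of 10.0 and 3.2 mm match the sizes given. I take one last look at the whole scene, then hand in.

```bash
python3 - <<'E'
from m import *
f=grab("scene"); save(f,"fin.png",scale=1.4); w=grab("wrist"); meas(w)
P=pts(w);hsv=cv2.cvtColor(w["pixels"],cv2.COLOR_RGB2HSV)
m=(hsv[...,0]>3)&(hsv[...,0]<18)&(hsv[...,1]>150)&(P[...,2]>44)&(P[...,2]<48); a=P[m]; print(len(a),np.median(a,0),a[:,:2].min(0),a[:,:2].max(0))
s=r.sense();print(s["clock"],s["eef_pos"],s["contact_force"],s["opening"])
E
```

```text
knob px (249, 273, 60, 58) z [129.  130.7 131.6] xy min [599.8 122.3] max [623.  147.6] mid [611.4 134.9]
button px (328, 256, 1, 1) z [102.5 102.5 102.5] xy min [635.5 139.6] max [635.5 139.6] mid [635.5 139.6]
pointer px (318, 250, 48, 8) z [80.5 82.3 83.2] xy min [633.  130.4] max [658.9 134.6] mid [645.9 132.5]
clip px (347, 231, 30, 25) z [69.4 72.7 73.7] xy min [650.3 127.8] max [667.3 142.6] mid [658.8 135.2]
4224 [507.82330578 159.28982236  46.05974123] [459.3240879  135.25821886] [543.94650169 176.51120214]
17.2 [611.9267604  134.71305092 119.29588424] [-2.26949124 -3.78405739  7.64774488] 0.2717351361585608
```

View pics/fin.png

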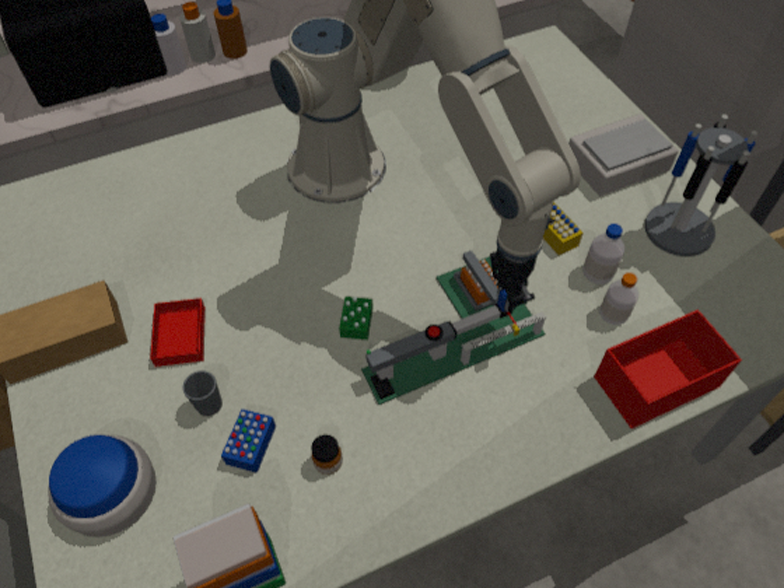

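The final picture shows everything else where it was, the block under the reader bar in its pocket, and the pointer at the clip (px 366,233). The hold is steady.

```bash
python3 -c "
from rig import r
print(r.sign_off())"
```

```text
the job is handed in; nothing more can be done
None
```

The job is done and handed in at about 17 s; no verdict is reported.

- **Block:** The orange tube block was gripped across its width, lowered into the pocket and released. Its top reads 46.0 mm with about 0.2° of tilt, so it sits flat on the 8 mm floor.
- **Lock button:** It was pressed to its stop, where the force rose to 16 N. Its top measured 98.8 mm afterwards, which is the full 8 mm of travel.
- **Boom:** It was drawn out by the knob and is still held at the mark. The pointer is within about 0.2 mm of the clip's centre, and it did not move between the last two looks.
- **Rest of the bench:** It looks unchanged in the final picture.

**Disagreements:**
- The top and scene cameras differ from the wrist camera by 2 to 3 mm in y. I used the wrist view throughout for the fit and the mark, since both parts appear in the same picture.
- The final scripted button reading found only a stray pixel, because the arm hid the button from the wrist camera. The button's state rests on the earlier measurement.

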